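# Put three mixed-up glass vessels on their right stations

### The job

The three closed glass vessels fresh from the drying oven stand on the wrong stations: put the conical flask upright in the middle of the stirrer's square white plate, the squat jar in the middle of the balance's round steel pan, and the slim vial in the middle of the round cork mat. The empty perforated steel stand is there to park one of them on the way, so use it; the hot glass must never stand on the bare bench. Set everything down gently, tip nothing over, and leave the vial rack, the wash bottle and the beaker where they are.

Things in the scene. Friction and masses are not known exactly. Their poses are not given: they have to be found in the camera images.
- flask_mid (a point): Conical amber glass flask with a dark rubber stopper, upright, 106 mm tall in all; starts on the balance. The point is on its axis half-way up, 53 mm above its underside; z up along its axis. Base diameter 66 mm; the cone narrows to a straight neck of 27 mm diameter that runs from 64 to 94 mm above the underside (stopper, 24 mm diameter, above it). Grip it by the neck, about 82 mm above the underside (29 mm above this point). 0.10 to 0.20 kg.
- jar_mid (a point): Squat round amber glass jar with a black lid, 58 mm tall, body 58 mm and lid 60 mm in diameter; starts on the cork mat. The point is on its axis half-way up, 29 mm above its underside; z up. The lid takes the top 14 mm. 0.11 to 0.23 kg.
- vial_mid (a point): Slim amber glass vial with a black screw cap, 86 mm tall, body 29 mm and cap 31 mm in diameter; starts on the stirrer. The point is on its axis half-way up, 43 mm above its underside; z up. The cap takes the top 16 mm. 0.05 to 0.10 kg.
- stirrer: Flat magnetic stirrer, fixed: blue housing 150 x 125 mm with a square white ceramic plate of 104 mm side. Origin on the bench under the centre of the plate; the plate top is flat, 40 mm above the origin. x points away from its front edge with the small black knob (72 mm towards -x, its top 42 mm high), z up. The flask belongs here.
- balance: Compact laboratory balance, fixed and rigid: grey housing 150 x 125 mm with a round steel pan of 100 mm diameter. Origin on the bench under the centre of the pan; the pan top is flat, 36 mm above the origin. x points away from its front edge with the display, z up. The jar belongs here.
- mat: Round cork mat, fixed, 110 mm diameter, 24 mm thick. Origin on the bench under its centre; the flat top is 24 mm above the origin; z up. The vial belongs here.
- stand: Square perforated steel stand, fixed, 110 x 110 mm; empty at the start, the free spot for parking. Origin on the bench under its centre; the flat top is 24 mm above the origin; z up.
- rack: White wire rack full of small black-capped vials, 85 x 165 (along its y) x 90 mm tall, one piece, loose; a bystander. Origin at the centre of its underside, z up.
- washbottle: White plastic wash bottle with a red spout, 64 mm diameter, body 148 mm and spout about 180 mm tall; spout reaches 58 mm out along its -x; loose bystander. Origin at the centre of its underside, z up.
- beaker: Empty open glass beaker, 68 mm rim diameter, 85 mm tall, loose bystander. Origin at the centre of its underside, z up.
Things that resemble listed ones, but are neither listed nor needed, are in the scene too. Leave any purple look-alike of the part that bears flask_mid alone.

How it is judged (in metres and radians):
On the way:
1. one of the three vessels stands upright on the perforated steel stand (((horizontal distance between flask_mid and stand below 0.045 m and z of flask_mid in the frame of stand between 0.071 and 0.083 m and angle between flask_mid's own z axis and vertical below 0.1 rad and linear speed of flask below 0.02 m/s) or (horizontal distance between jar_mid and stand below 0.045 m and z of jar_mid in the frame of stand between 0.047 and 0.059 m and angle between jar_mid's own z axis and vertical below 0.1 rad and linear speed of jar below 0.02 m/s) or (horizontal distance between vial_mid and stand below 0.045 m and z of vial_mid in the frame of stand between 0.061 and 0.073 m and angle between vial_mid's own z axis and vertical below 0.1 rad and linear speed of vial below 0.02 m/s))), for 0.2 s.
At the end, for the whole second after the job is handed in: The flask stands on the stirrer's plate, the jar on the balance's pan and the vial on the cork mat, each upright (within 0.1 rad), its axis within 15 mm of the station's centre, its underside on the top surface (within 6 mm), at rest (below 0.02 m/s) (horizontal distance between flask_mid and stirrer below 0.015 m and z of flask_mid in the frame of stirrer between 0.087 and 0.099 m and angle between each of flask_mid, jar_mid, vial_mid's own z axis and vertical below 0.1 rad and linear speed of each of flask, jar, vial below 0.02 m/s and horizontal distance between jar_mid and balance below 0.015 m and z of jar_mid in the frame of balance between 0.059 and 0.071 m and horizontal distance between vial_mid and mat below 0.015 m and z of vial_mid in the frame of mat between 0.061 and 0.073 m); the robot touches nothing.
It fails at once if a vessel stands or lies on the bare bench (its middle within 12 mm of the height it would have there, or lower) (height (world z) of flask_mid below 0.065 m or height (world z) of jar_mid below 0.041 m or height (world z) of vial_mid below 0.055 m).
It fails at once if a vessel is tipped over (more than 0.7 rad) (angle between any of flask_mid, jar_mid, vial_mid's own z axis and vertical above 0.7 rad).
It fails at once if a vessel is slammed or pressed on a station with more than 50 N (contact force between any of flask, jar, vial and stirrer above 50 N or contact force between any of flask, jar, vial and balance above 50 N or contact force between any of flask, jar, vial and mat above 50 N or contact force between any of flask, jar, vial and stand above 50 N).
It fails at once if the rack, wash bottle or beaker is moved by more than 30 mm or tipped over (distance of any of rack, washbottle, beaker from where it was at the start of the episode above 0.03 m or angle between any of rack, washbottle, beaker's own z axis and vertical above 0.5 rad).
It also fails if it takes over 128 s, if anything falls off the work surface, if the arm or the gripper's body presses on something with over 40 N, if the wrist force passes 120 N, or if a joint passes its speed limit or range.

### The arm

A 7-joint arm with a two-finger parallel gripper is mounted at the origin on the work surface. World frame = base frame: x ahead of the robot, y to its left, z up, the work surface at z = 0. Lengths are in mm, angles in rad, forces in N, time in s.
With the tool pointing down it reaches from about 400 to 875 mm from the base axis. Payload 6.5 kg.
Tool frame: the origin (TCP) lies midway between the tips of the shut fingers; the grasp point (between the pads) lies 19 mm behind it (robot.pinch_z is the distance from the TCP to the grasp point, in mm); z points along the fingers, y is the direction in which the jaws open and shut (so a half turn about z gives the same grasp; the last joint's range is limited). The gripper opens to 88 mm and grips with 3 to 60 N. Pads are 18 mm wide; open, the fingers measure 123 mm over their backs; the gripper's body (75 mm by 187 mm) begins 45 mm behind the grasp point.
Start: joints at [1.054, 0.536, -0.004, 1.538, 0.003, 1.067, -0.071], TCP at [283.19, -585.059, 210.316] pointing down, gripper open.
Joint ranges: [-2.7, 2.7], [-0.37, 2.16], [-1.27, 1.26], [0.24, 2.4], [-1.31, 4.45], [0.19, 1.91], [-2.76, 2.76]. Speed limits (rad/s): [2.39, 2.39, 3.14, 3.14, 3.14, 3.14, 3.14].

### API

Orientations are given as a unit quaternion [w, x, y, z].
In Python, from station import robot gives the robot as it stands.
- The arm moves only by the tool servo_tool, never from a script. Its argument "plan" is one flat list of numbers, 5 for each row, row after row: the opening in per cent of the stroke, from 0 (shut) to 100 (fully open), then the shift along the tool's x, y, z in mm, then the turn about the tool's z in rad. A call has 1 to 12 rows; each row shifts and turns the commanded pose from where the row before left it, along the tool's axes as they then stand; what a row does not reach is not made up. A row lasts 1/12 s, in which the tool goes at most 41.7 mm and 7.16 degrees, less where a joint would pass 70% of its speed; a pose out of reach is approached as far as the arm can. A call with a gripper value outside its range is refused whole. The fingers move at their own pace and stop on an object; "squeeze" is the grip in N (left out, the last holds). Time passes only in rows, so rows that do not move let the fingers close. It gives the time, the measured TCP pose, the force and the opening at its end, in the units of the state.
- robot.get_state(): the state, without advancing time (a new reading comes with each control period).
- robot.capture(name): name is "scene" or "top"; returns the picture (384x512x3 uint8, red, green, blue); there is no depth.
- robot.camera_model(name): a dict with "fx", "fy", "cx", "cy" (pixels), "cam_to_world" (4x4, takes a point from camera to world coordinates). Camera axes: x right, y up, looking along -z (the intrinsics and any distortion apply to the point x, -y, -z); pixel columns grow to the right and rows downward; lengths in mm; the calibration is good to about 2 mm. A picture is of the moment at which its call begins. camera_model takes no time and is no camera call.
- robot.hand_in(): hands the job in, once; it reports no verdict.
Trained networks look in the newest picture that a camera, given by its name, has taken for a name from the list of things; names that differ only in an ending like _2 or _b are one class to them, and where a whole thing is asked for, a point or a joint stands for the part that bears it (a point fixed in the world has none). Each returns a list of dicts, best first, with "score" (0 to 1); they miss things now and then, are a little off and sometimes report something else, mostly with a low value. They report only what shows in the picture. A call takes as long as a camera call. They do not tell look-alikes from the thing itself.
- robot.recognise(target, camera): "uv" ([column, row] in pixels, amid what is visible of it).
- robot.pinpoint(target, camera): "uv" ([column, row] in pixels: a listed point, or the origin of a listed thing).
The state is a dict: "t": time; "joint_pos": joint angles; "qd": joint speeds; "effort": joint torques, N m; "tcp_pos": TCP position; "tcp_rot": TCP orientation; "force": force on the tool from outside, world axes, zero at the start; "torque": the same for the moment, N m; "gripper_width": opening from 0.0 (shut) to 1.0 (fully open).
Only numpy, scipy, OpenCV 4.12 (cv2) and the standard library are available. Lean on these libraries where they do the work, as an engineer would, in place of code of your own. Each camera call takes 0.05 s, during which the arm holds its last target. There are 200 camera calls.

## Working session

There is one attempt and no reset: what is moved stays moved. The work goes in short steps, Python scripts to look and compute and a tool call to move; the robot and the scene stay as the last step left them, time stands still between calls to the robot, and variables do not carry over. Pictures are saved under pics/ and viewed, about 12 in all and at most 16, crops included, and the job is handed in when it is done.

Besides the shell and the picture viewer there is one more tool, called after "Request:" in YAML: its name, and indented under it one key for each argument. servo_tool: Moves the arm, as the interface text tells. Its arguments: {"type":"object","properties":{"plan":{"type":"array","items":{"type":"number"}},"squeeze":{"type":"number"}},"required":["plan"]}

```bash
mkdir -p pics
cat > h.py <<'E'
import numpy as np, cv2
from station import robot
def ray(cam,uv):
    m=robot.camera_model(cam); T=np.array(m['cam_to_world'])
    d=np.array([(uv[0]-m['cx'])/m['fx'],-(uv[1]-m['cy'])/m['fy'],-1.])
    return T[:3,3],T[:3,:3]@d
def at(cam,uv,z):
    o,d=ray(cam,uv); return o+d*(z-o[2])/d[2]
def tri(u1,u2):
    o,d=ray('scene',u1);p,e=ray('top',u2)
    s=np.linalg.lstsq(np.c_[d,-e],p-o,rcond=None)[0]
    a=o+d*s[0];b=p+e*s[1];return (a+b)/2,np.linalg.norm(a-b)
def proj(cam,P):
    m=robot.camera_model(cam); T=np.array(m['cam_to_world'])
    c=T[:3,:3].T@(np.array(P)-T[:3,3]); return (m['cx']+m['fx']*c[0]/-c[2], m['cy']-m['fy']*c[1]/-c[2])
E
python3 - <<'E'
from h import *
ims=[]
for c in('scene','top'):
    im=robot.capture(c); cv2.imwrite(f'pics/{c}0.png',im[...,::-1])
    m=robot.camera_model(c); print(c,{k:v for k,v in m.items()})
Z=dict(flask_mid=89,jar_mid=53,vial_mid=83,stirrer=0,balance=0,mat=0,stand=0,rack=0,washbottle=0,beaker=0)
for n,z in Z.items():
    for c in('scene','top'):
        for r in robot.pinpoint(n,c)[:3]: print(n,c,np.round(r['uv'],1),round(r['score'],2),np.round(at(c,r['uv'],z)))
E
```

```text
scene {'fx': 408.74299737501343, 'fy': 408.74299737501343, 'cx': 258.76883016078676, 'cy': 185.8113710092561, 'cam_to_world': array([[ 6.03820728e-01, -4.93210178e-01,  6.26214219e-01,
         1.44540945e+03],
       [ 7.97044241e-01,  3.62731287e-01, -4.82852453e-01,
        -6.19364866e+02],
       [ 1.10002548e-02,  7.90676757e-01,  6.12135002e-01,
         8.91524867e+02],
       [ 0.00000000e+00,  0.00000000e+00,  0.00000000e+00,
         1.00000000e+00]])}
top {'fx': 362.0999079071533, 'fy': 362.0999079071533, 'cx': 254.41808847441905, 'cy': 188.56283210015388, 'cam_to_world': array([[-8.34057200e-02,  9.76067005e-01, -2.00839953e-01,
         4.35079100e+02],
       [-9.96510767e-01, -8.23262073e-02,  1.37363279e-02,
         4.41913681e+00],
       [-3.12681523e-03,  2.01284864e-01,  9.79527757e-01,
         1.02082135e+03],
       [ 0.00000000e+00,  0.00000000e+00,  0.00000000e+00,
         1.00000000e+00]])}
flask_mid scene [242.5 183. ] 0.8 [581. -20.  89.]
flask_mid scene [138.3 231.3] 0.6 [ 590. -383.   89.]
flask_mid top [299.6 222.1] 0.84 [ 528. -117.   89.]
flask_mid
[... 324 characters left out ...]
0.96 [ 501. -129.    0.]
balance scene [290.7 195.5] 0.34 [643. 140.   0.]
balance top [298.  229.8] 0.76 [ 516. -122.    0.]
mat scene [304.7 149.7] 0.54 [454. 377.   0.]
mat top [126.5 264.3] 0.73 [461. 360.   0.]
stand scene [284.7 195.4] 0.69 [630. 123.   0.]
stand top [202.2 192.5] 0.71 [645. 141.   0.]
stand top [111.9 263.9] 0.44 [466. 400.   0.]
rack scene [282.3 233.1] 0.59 [768.  -2.   0.]
rack scene [339.4 189.8] 0.31 [720. 299.   0.]
rack top [249.8 144.1] 0.66 [779.  -7.   0.]
washbottle scene [338.5 188.7] 0.93 [714. 301.   0.]
washbottle top [148.1 172.3] 0.97 [718. 294.   0.]
beaker scene [172.8 271.9] 0.75 [ 704. -347.    0.]
beaker top [362.7 159.2] 0.78 [ 705. -333.    0.]
```

View pics/scene0.png

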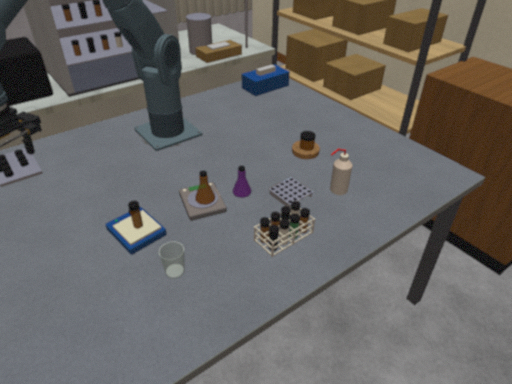

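View pics/top0.png

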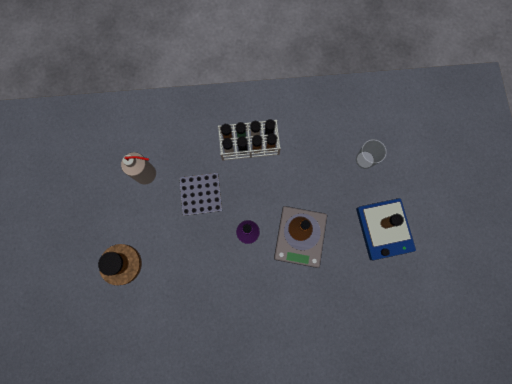

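Candidates for the flask: the amber cone on the balance, at scene (204,190) and top (301,229), or the purple look-alike at scene (242,183) and top (248,232). I choose the amber one. The vial is on the stirrer at scene (136,214), not among the small vials in the rack at (285,228). The jar is on the mat at scene (307,142). Next are close crops.

```bash
cat > mos.py <<'E'
import cv2,numpy as np
def mos(src,cs,out,s=5):
    im=cv2.imread(src);L=[]
    for x,y in cs:
        x0,y0=x-40,y-30
        L.append(cv2.resize(im[y0:y0+60,x0:x0+80],(400,300),interpolation=cv2.INTER_CUBIC))
        for k in range(0,80,10): cv2.putText(L[-1],str(x0+k),(k*5,8),0,.3,(255,255,255)); cv2.line(L[-1],(k*5,9),(k*5,14),(255,255,255))
        for k in range(10,60,10): cv2.putText(L[-1],str(y0+k),(0,k*5+3),0,.3,(255,255,255))
    cv2.imwrite(out,np.vstack([np.hstack(L[:2]),np.hstack(L[2:])]))
E
python3 -c "
from mos import *
mos('pics/top0.png',[(386,228),(300,236),(201,194),(119,265)],'pics/mt.png')
mos('pics/scene0.png',[(136,225),(204,192),(291,192),(306,144)],'pics/ms.png')"
```

```text
(no output)
```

View pics/mt.png

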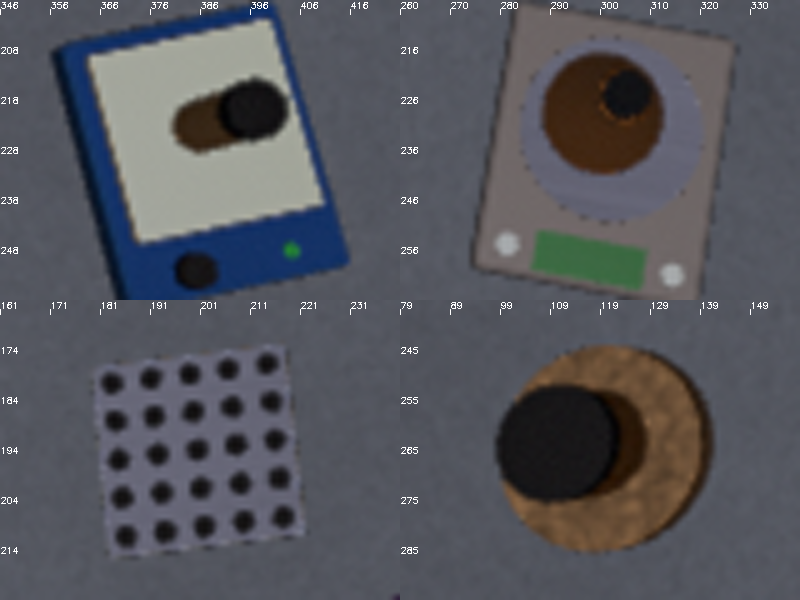

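View pics/ms.png

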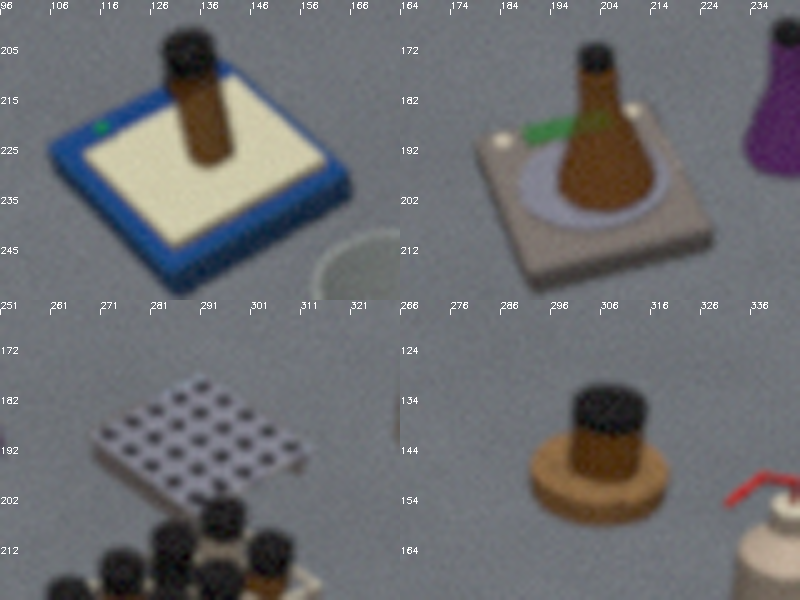

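Run:
```python
from h import *
F=dict(stirrer=(40,(386.75,223.85),(136.65,226.75)),balance=(36,(301.9,231.5),(202.4,198)),stand=(24,(200,193.6),(290.6,189.6)),mat=(24,(118.7,264.1),(305.5,147)),
jarlid=(82,(110.2,263),(307.5,134.4)),vialcap=(126,(396.9,219.2),(133.6,203.6)),flasktop=(142,(305.1,224.3),(202.7,172.2)),flaskbase=(36,(300.2,228.2),None))
for n,(z,t,s) in F.items(): print(n,np.round(at('top',t,z)), s and np.round(at('scene',s,z)), s and (np.round(tri(s,t)[0]),round(tri(s,t)[1],1)))
# yaw from edges
def yaw(a,b,z):
    d=at('top',b,z)-at('top',a,z); return np.degrees(np.arctan2(d[1],d[0])),np.linalg.norm(d)
f=lambda x,y,x0,y0:(x0+x/5-.4,y0+y/5-.4)
print('stirrer',yaw(f(138,243,346,198),f(88,57,346,198),40),yaw(f(325,205,346,198),f(272,20,346,198),40))
print('bal',yaw(f(75,268,260,206),f(115,2,260,206),36))
print('stand',yaw(f(126,235,161,164),f(112,82,161,164),24))
s=robot.get_state();print(s)
from scipy.spatial.transform import Rotation as R
q=s['tcp_rot'];print(R.from_quat([*q[1:],q[0]]).as_matrix().round(3),robot.pinch_z)
```

```text
stirrer [ 509. -358.   40.] [ 517. -364.   40.] (array([ 509., -361.,   33.]), np.float64(0.7))
balance [ 508. -128.   36.] [ 513. -133.   36.] (array([ 508., -129.,   31.]), np.float64(2.2))
stand [638. 144.  24.] [640. 140.  24.] (array([638., 143.,  22.]), np.float64(2.0))
mat [463. 373.  24.] [467. 366.  24.] (array([462., 373.,  19.]), np.float64(3.1))
jarlid [466. 373.  82.] [470. 368.  82.] (array([465., 373.,  78.]), np.float64(1.9))
vialcap [ 512. -353.  126.] [ 515. -357.  126.] (array([ 512., -355.,  123.]), np.float64(1.1))
flasktop [ 517. -123.  142.] [ 520. -127.  142.] (array([ 516., -124.,  139.]), np.float64(2.1))
flaskbase [ 517. -124.   36.] None None
stirrer (np.float64(6.8384332036908395), np.float64(102.53722234075235)) (np.float64(6.607903674627138), np.float64(102.72420588308408))
bal (np.float64(-14.120022499382364), np.float64(145.45902841876125))
stand (np.float64(2.564232212448857), np.float64(87.91731384739323))
{'t': 1.1, 'joint_pos': array([ 1.05383578,  0.53639408, -0.00435997,  1.53794013,  0.00264023,
        1.06729706, -0.07118724]), 'qd': array([-0.00248424, -0.00013945,  0.00164744, -0.0009712 ,  0.00094851,
        0.00016624, -0.00097301]), 'effort': array([-2.51221136e-04, -5.70921564e+01,  9.90163609e-01, -2.51927823e+01,
       -5.62948210e-02,  1.09057859e-02, -1.01023062e-05]), 'tcp_pos': array([ 283.12551456, -585.06860671,  210.30444138]), 'tcp_rot': array([-3.47915400e-06,  9.74705351e-01,  2.23493796e-01, -4.52013922e-05]), 'force': array([ 0.23869813, -0.30776997, -0.03075001]), 'torque': array([-0.02829858, -0.00015485,  0.03113573]), 'gripper_width': 1.0030811524247825}
[[ 0.9    0.436 -0.   ]
 [ 0.436 -0.9   -0.   ]
 [-0.    -0.    -1.   ]] 18.700000000000003
```

Request:
servo_tool:
  plan: [100,0,0,0,-0.1245,100,0,0,0,-0.1245,100,0,0,0,-0.1245,100,0,0,0,-0.1245,100,0,0,0,-0.1245,100,0,0,0,-0.1245,100,0,0,0,-0.1245,100,0,0,0,-0.1245,100,0,0,0,-0.1245,100,0,0,0,0]
  squeeze: 20

```text
t: 1.93
tcp_pos: [282.9, -585.2, 210.3]
tcp_rot: [-0.0, 0.705, 0.709, 0.0]
force: [0.6, 0.8, -0.7]
gripper_width: 0.996
```

Request:
servo_tool:
  plan: [100,28.8,28.6,0,0.005,100,28.8,28.6,0,0,100,28.8,28.6,0,0,100,28.8,28.6,0,0,100,28.8,28.6,0,0,100,28.8,28.6,0,0,100,28.8,28.6,0,0,100,28.8,28.6,0,0,100,0,0,0,0,100,0,0,0,0]

```text
t: 2.77
tcp_pos: [515.1, -352.5, 210.4]
tcp_rot: [-0.0, 0.708, 0.706, 0.001]
force: [-1.2, -0.8, 0.8]
gripper_width: 0.999
```

Request:
servo_tool:
  plan: [100,-2.5,-3,20,0,100,0,0,30,0,100,0,0,30,0,100,0,0,25,0,100,0,0,15,0,100,0,0,9,0,100,0,0,0,0,100,0,0,0,0]

```text
t: 3.43
tcp_pos: [509.4, -359.1, 81.7]
tcp_rot: [0.0, 0.71, 0.705, -0.0]
force: [-0.2, -0.5, 1.1]
gripper_width: 1.001
```

Run:
```python
from h import *
from mos import mos
s=robot.get_state();print(s['tcp_pos'])
for c in('top','scene'): cv2.imwrite(f'pics/{c}1.png',robot.capture(c)[...,::-1])
mos('pics/top1.png',[(386,228),(396,219)],'pics/a.png') if 0 else None
a=cv2.imread('pics/top1.png')[190:250,346:426];b=cv2.imread('pics/scene1.png')[185:245,96:176]
cv2.imwrite('pics/m1.png',np.hstack([cv2.resize(i,(400,300),interpolation=2) for i in(a,b)]))
```

```text
[ 509.44182901 -359.09580395   81.68362459]
```

View pics/m1.png

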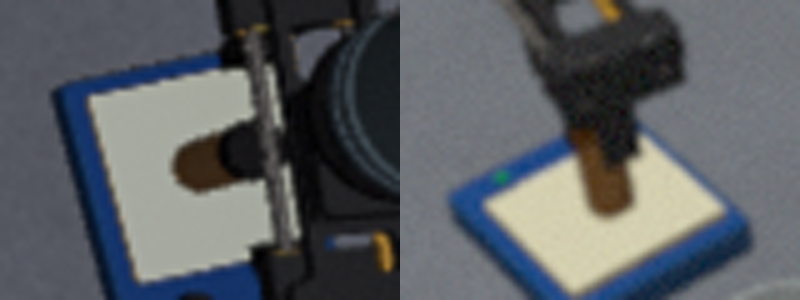

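The crops show the open jaws straddling the vial along world x. The TCP is about 4 mm too far in -y, so I'll correct that and close.

Request:
servo_tool:
  plan: [100,2,1,0,0,100,2,1,0,0,100,0,0,0,0,100,0,0,0,0,20,0,0,0,0,20,0,0,0,0,20,0,0,0,0,20,0,0,0,0,20,0,0,0,0,20,0,0,0,0,20,0,0,0,0,20,0,0,0,0]

```text
t: 4.53
tcp_pos: [511.9, -354.0, 81.3]
tcp_rot: [-0.0, 0.709, 0.706, -0.0]
force: [-0.8, 0.3, -0.2]
gripper_width: 0.418
```

Request:
servo_tool:
  plan: [0,0,0,0,0,0,0,0,0,0,0,0,0,0,0,0,0,0,0,0,0,0,0,0,0,0,0,0,0,0]

```text
t: 5.03
tcp_pos: [511.9, -354.0, 81.3]
tcp_rot: [-0.0, 0.709, 0.706, -0.0]
force: [0.3, 0.2, -0.3]
gripper_width: 0.346
```

Request:
servo_tool:
  plan: [0,0,0,-5,0,0,0,0,-10,0,0,0,0,-20,0,0,0,0,-25,0,0,0,0,-25,0,0,0,0,-25,0,0,0,0,-20,0,0,0,0,-10,0,0,0,0,0,0]

```text
t: 5.78
tcp_pos: [513.3, -354.8, 224.5]
tcp_rot: [0.002, 0.709, 0.706, 0.001]
force: [-0.1, 0.3, -1.3]
gripper_width: 0.341
```

Request:
servo_tool:
  plan: [0,15,4,0,0,0,25,6,0,0,0,33,8,0,0,0,33,8,0,0,0,33,8,0,0,0,33,8,0,0,0,33,8,0,0,0,33,9,0,0,0,25,6,0,0,0,15,4,0,0,0,0,0,0,0]

```text
t: 6.7
tcp_pos: [582.0, -71.0, 220.1]
tcp_rot: [-0.002, 0.706, 0.708, 0.0]
force: [-1.1, 1.1, -0.2]
gripper_width: 0.345
```

Remaining: dx 56, dy 215.

Request:
servo_tool:
  plan: [0,12,3,0,0,0,23,6,0,0,0,30,8,0,0,0,30,8,0,0,0,30,8,0,0,0,30,8,0,0,0,30,8,0,0,0,20,5,0,0,0,10,2,0,0,0,0,0,0,0,0,0,0,0,0]

```text
t: 7.62
tcp_pos: [638.9, 136.7, 220.6]
tcp_rot: [0.0, 0.709, 0.705, -0.001]
force: [0.3, -0.3, -0.3]
gripper_width: 0.346
```

Request:
servo_tool:
  plan: [0,3,0,10,0,0,3,0,25,0,0,0,0,30,0,0,0,0,30,0,0,0,0,25,0,0,0,0,15,0,0,0,0,8,0,0,0,0,4,0,0,0,0,0,0,0,0,0,0,0]

```text
t: 8.45
tcp_pos: [639.9, 144.0, 75.2]
tcp_rot: [0.0, 0.709, 0.705, 0.001]
force: [0.2, 0.0, -0.0]
gripper_width: 0.345
```

Request:
servo_tool:
  plan: [0,0,0,3,0,0,0,0,3,0,0,0,0,1,0,0,0,0,1,0,0,0,0,1,0,0,0,0,0,0,0,0,0,0,0]

```text
t: 9.03
tcp_pos: [639.1, 144.4, 65.3]
tcp_rot: [0.0, 0.709, 0.706, -0.0]
force: [-0.3, 1.0, -0.1]
gripper_width: 0.342
```

Request:
servo_tool:
  plan: [0,0,0,0.7,0,0,0,0,0.7,0,0,0,0,0,0,0,0,0,0,0]

```text
t: 9.37
tcp_pos: [639.4, 144.7, 65.3]
tcp_rot: [0.0, 0.709, 0.706, 0.0]
force: [-3.4, -1.4, 9.2]
gripper_width: 0.342
```

Contact at 9 N. Open slowly.

Request:
servo_tool:
  plan: [34,0,0,-0.5,0,38,0,0,0,0,45,0,0,0,0,60,0,0,0,0,100,0,0,0,0,100,0,0,0,0,100,0,0,0,0,100,0,0,0,0,100,0,0,0,0,100,0,0,0,0,100,0,0,0,0]

```text
t: 10.28
tcp_pos: [639.1, 144.4, 64.4]
tcp_rot: [0.0, 0.709, 0.706, -0.0]
force: [-0.2, -0.2, -0.9]
gripper_width: 0.998
```

Request:
servo_tool:
  plan: [100,0,0,-5,0,100,0,0,-10,0,100,0,0,-20,0,100,0,0,-30,0,100,0,0,-30,0,100,0,0,-30,0,100,0,0,-20,0,100,0,0,0,0]

```text
t: 10.95
tcp_pos: [642.1, 145.7, 215.9]
tcp_rot: [0.002, 0.709, 0.705, 0.004]
force: [0.6, -0.1, -0.1]
gripper_width: 1.001
```

Request:
servo_tool:
  plan: [100,-14,-6,0,0,100,-25,-12,0,0,100,-32,-15,0,0,100,-32,-15,0,0,100,-32,-15,0,0,100,-32,-15,0,0,100,-32,-15,0,0,100,-32,-15,0,0,100,-24,-11,0,0,100,-14,-6,0,0,100,0,0,0,0,100,0,0,0,0]

```text
t: 11.95
tcp_pos: [512.8, -124.2, 209.6]
tcp_rot: [0.0, 0.709, 0.705, 0.0]
force: [0.4, 0.6, 0.3]
gripper_width: 0.998
```

Run:
```python
from h import *
print(robot.get_state()['tcp_pos'],robot.get_state()['tcp_rot'])
cv2.imwrite('pics/scene2.png',robot.capture('scene')[...,::-1])
a=cv2.imread('pics/scene2.png')[90:270,100:340]
cv2.imwrite('pics/m2.png',cv2.resize(a,(720,540),interpolation=2))
```

```text
[ 512.7801603  -124.24969688  209.62966643] [8.35587213e-05 7.09223000e-01 7.04984196e-01 1.11906301e-04]
```

View pics/m2.png

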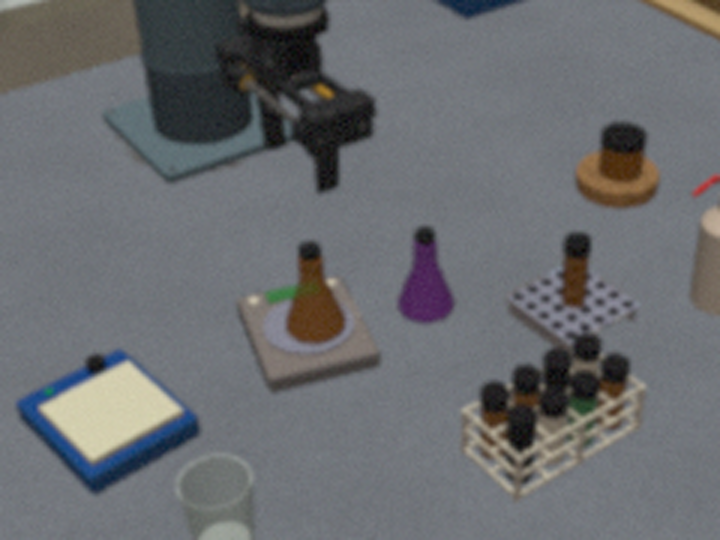

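The vial stands upright in the middle of the perforated stand (crop 577,270), and the stirrer plate is clear. Now the flask.

Request:
servo_tool:
  plan: [100,0,4,15,0,100,0,0,28,0,100,0,0,28,0,100,0,0,20,0,100,0,0,10,0,100,0,0,5,0,100,0,0,4,0,100,0,0,0,0,100,0,0,0,0,100,0,0,0,0]

```text
t: 12.83
tcp_pos: [517.8, -124.1, 100.5]
tcp_rot: [0.001, 0.709, 0.706, 0.001]
force: [-0.3, -0.1, 0.5]
gripper_width: 1.001
```

Request:
servo_tool:
  plan: [0,0,0,1,0,0,0,0,0,0,0,0,0,0,0,0,0,0,0,0,0,0,0,0,0,0,0,0,0,0,0,0,0,0,0,0,0,0,0,0,0,0,0,0,0,0,0,0,0,0,0,0,0,0,0,0,0,0,0,0]
  squeeze: 25

```text
t: 13.83
tcp_pos: [516.8, -124.0, 98.4]
tcp_rot: [-0.0, 0.709, 0.706, -0.0]
force: [-0.0, 0.2, 0.3]
gripper_width: 0.275
```

Run:
```python
from h import *
from scipy.optimize import least_squares
im=cv2.imread('pics/scene2.png').astype(int)
# free plate: segment white and compare with the projected square, top picture too
T=robot.capture('top')[...,::-1]; cv2.imwrite('pics/top2.png',T)
for c,I in(('scene',im),('top',T.astype(int))):
    w=((I[...,2]>150)&(I[...,1]>150)).astype(np.uint8)
    n,l,st,ce=cv2.connectedComponentsWithStats(w)
    for i in range(1,n):
        if st[i,4]>400:
            r=cv2.minAreaRect(np.argwhere(l==i)[:,::-1].astype(np.float32))
            cn=cv2.findContours((l==i).astype(np.uint8),0,1)[0][0]
            q=cv2.approxPolyDP(cn,5,True)[:,0]; print(c,st[i],ce[i].round(1),at(c,ce[i],40).round(1),q.tolist())
```

```text
scene [213  24  60  33 787] [237.4  40.3] [-696.8  846.9   40. ] [[213, 25], [213, 47], [231, 39], [242, 45], [239, 56], [272, 48], [252, 38], [245, 48], [243, 34]]
scene [  6  75  91  42 754] [ 44.2 100.6] [-520.7 -356.1   40. ] [[96, 92], [69, 98], [48, 75], [52, 96], [14, 105], [6, 116]]
scene [362  86  45  35 688] [387.5 102.3] [422.8 919.6  40. ] [[362, 97], [365, 108], [370, 101], [399, 120], [406, 96], [383, 86], [388, 97]]
scene [114 211  46  32 828] [136.1 226.3] [ 514.1 -364.4   40. ] [[159, 225], [140, 211], [114, 227], [132, 242]]
top [377 202  33  40 878] [393.2 221.6] [ 513.4 -376.6   40. ] [[399, 202], [377, 207], [391, 241], [409, 238]]
```

Request:
servo_tool:
  plan: [0,0,0,0,0,0,0,0,0,0,0,0,0,-4,0,0,0,0,-8,0,0,0,0,0,0,0,0,0,0,0]

```text
t: 14.38
tcp_pos: [517.5, -124.2, 111.1]
tcp_rot: [0.001, 0.709, 0.705, 0.0]
force: [0.9, 0.4, -2.1]
gripper_width: 0.276
```

Run:
```python
from h import *
I=robot.capture('scene')[...,::-1];cv2.imwrite('pics/scene3.png',I)
cv2.imwrite('pics/m3.png',cv2.resize(I[140:220,160:270],(770,560),interpolation=2))
```

```text
(no output)
```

View pics/m3.png

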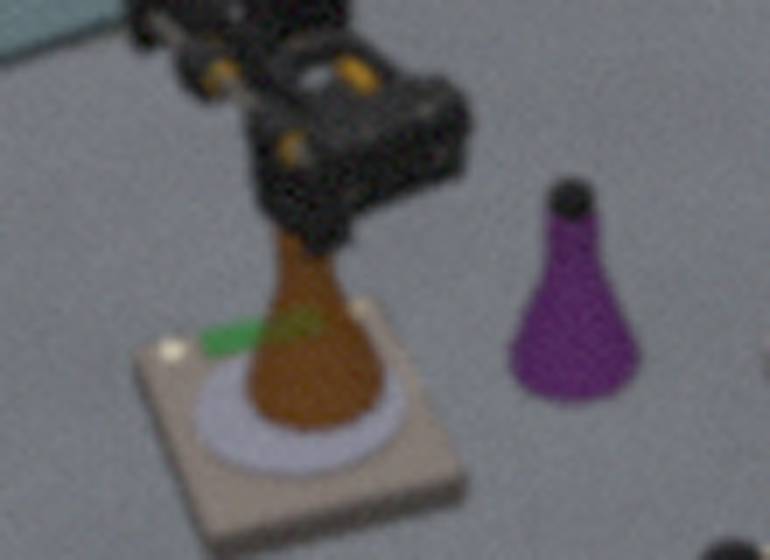

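Request:
servo_tool:
  plan: [0,0,0,-15,0,0,0,0,-20,0,0,0,0,-20,0,0,0,0,-15,0,0,0,0,-5,0,0,0,0,0,0,0,0,0,0,0]

```text
t: 15.02
tcp_pos: [516.5, -124.1, 184.7]
tcp_rot: [-0.0, 0.709, 0.706, -0.0]
force: [-0.4, 0.3, -0.3]
gripper_width: 0.274
```

Request:
servo_tool:
  plan: [0,-12,-1,0,0,0,-22,-1,0,0,0,-28,-1,0,0,0,-28,-1,0,0,0,-28,-1,0,0,0,-28,-1,0,0,0,-28,-1,0,0,0,-28,-1,0,0,0,-20,0,0,0,0,-10,0,0,0,0,0,0,0,0,0,0,0,0,0]

```text
t: 16.02
tcp_pos: [507.4, -355.3, 184.4]
tcp_rot: [-0.001, 0.709, 0.705, 0.0]
force: [-0.2, 1.3, -0.9]
gripper_width: 0.279
```

Run:
```python
from h import *
t=robot.get_state()['tcp_pos'];print(t)
for c in('scene','top'):
    I=robot.capture(c)[...,::-1];cv2.imwrite(f'pics/{c}4.png',I)
    for r in robot.pinpoint('flask_mid',c)[:3]: print(c,np.round(r['uv'],1),round(r['score'],2),at(c,r['uv'],t[2]-62.4+53).round(0))
I=cv2.imread('pics/scene4.png')
cv2.imwrite('pics/m4.png',cv2.resize(I[160:250,90:200],(770,630),interpolation=2)[:600])
```

```text
[ 507.414237   -355.29468288  184.4408424 ]
scene [238.7 181.3] 0.85 [661. -88. 175.]
scene [129.8 187.9] 0.73 [ 504. -354.  175.]
top [249.8 228.6] 0.69 [514.  11. 175.]
top [402.2 216.6] 0.57 [ 513. -347.  175.]
top [362.5 159.9] 0.18 [ 657. -274.  175.]
```

View pics/m4.png

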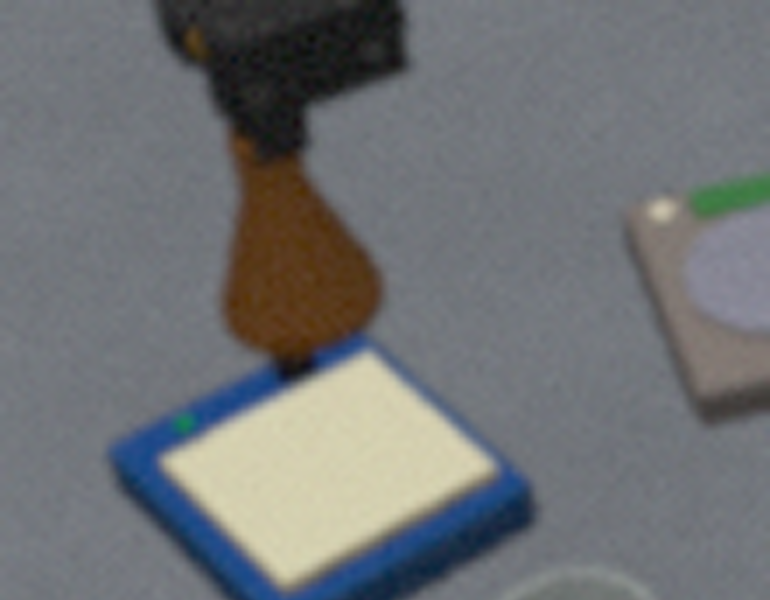

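Run:
```python
from h import *
print(at('scene',(132.8,203.9),122),proj('scene',(507.4,-355.3,122)),proj('scene',(507.4,-355.3,205)))
T=cv2.imread('pics/top4.png');cv2.imwrite('pics/m5.png',cv2.resize(T[180:260,346:456],(770,560),interpolation=2))
print(proj('top',(507.4,-355.3,122)))
```

```text
[ 510.31879506 -357.74201046  122.        ] (np.float64(133.182790556989), np.float64(203.05268851257978)) (np.float64(127.89052919913621), np.float64(180.19371298335705))
(np.float64(397.36194720722864), np.float64(221.04116103069367))
```

View pics/m5.png

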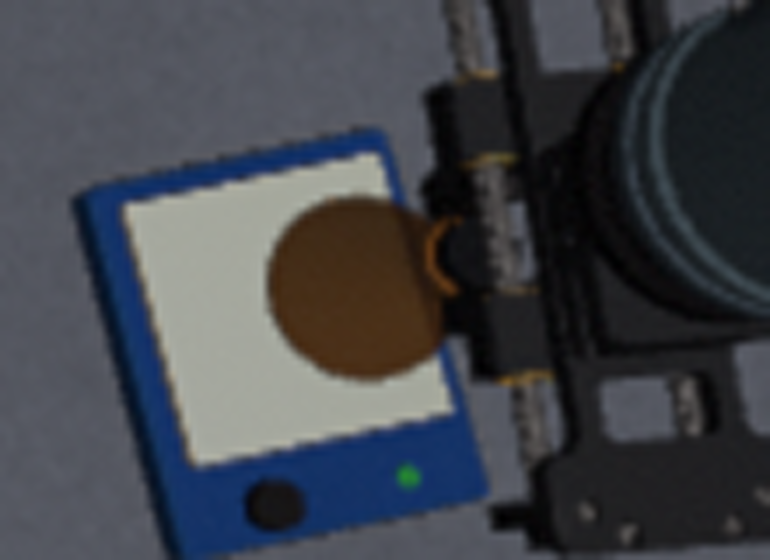

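Base circle centre in the top picture is (397.1,220.7) and the TCP projects to (397.4,221.0), so the flask hangs straight and on-axis. The plate centre is (509,-359). Lowering.

Request:
servo_tool:
  plan: [0,-2,1,10,0,0,-2,1,18,0,0,0,0,18,0,0,0,0,14,0,0,0,0,9,0,0,0,0,4,0,0,0,0,2,0,0,0,0,0,0,0,0,0,0,0]

```text
t: 16.97
tcp_pos: [510.4, -360.2, 111.1]
tcp_rot: [0.001, 0.709, 0.706, 0.0]
force: [0.7, 0.1, -1.7]
gripper_width: 0.274
```

Request:
servo_tool:
  plan: [0,0,0,3,0,0,0,0,2,0,0,0,0,1,0,0,0,0,0.7,0,0,0,0,0.7,0,0,0,0,0.5,0,0,0,0,0,0,0,0,0,0,0]

```text
t: 17.63
tcp_pos: [509.9, -360.1, 102.5]
tcp_rot: [0.0, 0.709, 0.706, -0.0]
force: [0.9, 0.2, -0.9]
gripper_width: 0.277
```

Request:
servo_tool:
  plan: [0,0,0,0.7,0,0,0,0,0.5,0,0,0,0,0,0,0,0,0,0,0]

```text
t: 17.97
tcp_pos: [510.2, -360.2, 102.4]
tcp_rot: [0.0, 0.709, 0.706, -0.0]
force: [-1.0, 1.1, 5.8]
gripper_width: 0.278
```

Request:
servo_tool:
  plan: [29,0,0,-0.4,0,33,0,0,0,0,40,0,0,0,0,60,0,0,0,0,100,0,0,0,0,100,0,0,0,0,100,0,0,0,0,100,0,0,0,0,100,0,0,0,0,100,0,0,0,0,100,0,0,0,0]

```text
t: 18.88
tcp_pos: [509.9, -360.0, 101.7]
tcp_rot: [0.0, 0.709, 0.706, 0.0]
force: [-0.4, 0.0, 0.1]
gripper_width: 0.985
```

Request:
servo_tool:
  plan: [100,0,0,-5,0,100,0,0,-10,0,100,0,0,-20,0,100,0,0,-30,0,100,0,0,-30,0,100,0,0,-20,0,100,0,0,-5,0,100,0,0,0,0]

```text
t: 19.55
tcp_pos: [511.0, -360.7, 224.2]
tcp_rot: [0.002, 0.709, 0.706, 0.0]
force: [0.4, 0.1, -0.3]
gripper_width: 1.0
```

Request:
servo_tool:
  plan: [100,15,0,0,0,100,28,-1,0,0,100,36,-2,0,0,100,36,-2,0,0,100,36,-2,0,0,100,36,-3,0,0,100,36,-3,0,0,100,36,-3,0,0,100,36,-3,0,0,100,36,-3,0,0,100,36,-3,0,0,100,36,-3,0,0]

```text
t: 20.55
tcp_pos: [481.2, 45.4, 220.2]
tcp_rot: [-0.001, 0.708, 0.706, -0.001]
force: [0.8, -0.0, 0.8]
gripper_width: 1.001
```

Request:
servo_tool:
  plan: [100,36,-2,0,0,100,36,-2,0,0,100,36,-2,0,0,100,36,-2,0,0,100,36,-2,0,0,100,36,-2,0,0,100,36,-2,0,0,100,36,-2,0,0,100,24,-1,0,0,100,10,0,0,0,100,0,0,0,0,100,0,0,0,0]

```text
t: 21.55
tcp_pos: [467.2, 364.1, 220.4]
tcp_rot: [0.0, 0.708, 0.706, -0.001]
force: [0.4, -1.2, -0.2]
gripper_width: 1.002
```

Request:
servo_tool:
  plan: [100,4,-1,15,0,100,4.5,-0.5,28,0,100,0,0,32,0,100,0,0,32,0,100,0,0,24,0,100,0,0,14,0,100,0,0,0,0,100,0,0,0,0,100,0,0,0,0]

```text
t: 22.3
tcp_pos: [467.7, 373.9, 78.3]
tcp_rot: [0.0, 0.709, 0.705, 0.001]
force: [0.1, -0.9, 0.5]
gripper_width: 1.001
```

Run:
```python
from h import *
t=robot.get_state()['tcp_pos'];print(t)
a=robot.capture('scene')[...,::-1];b=robot.capture('top')[...,::-1];cv2.imwrite('pics/top6.png',b);cv2.imwrite('pics/scene6.png',a)
cv2.imwrite('pics/m6.png',np.hstack([cv2.resize(i,(400,300),interpolation=2) for i in(a[105:165,266:346],b[235:295,79:159])]))
```

```text
[467.71700809 373.87713634  78.30547515]
```

View pics/m6.png

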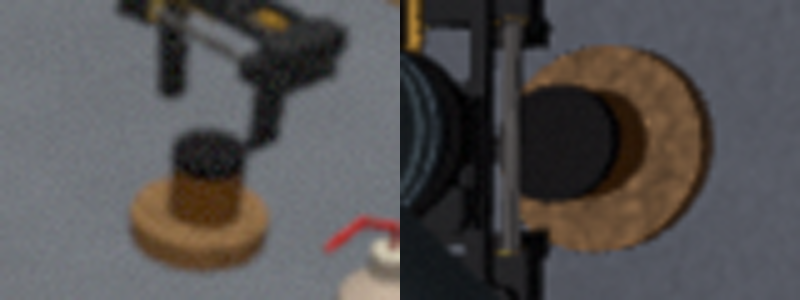

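The open fingers straddle the jar evenly and clear the lid on both sides. Going down.

Request:
servo_tool:
  plan: [100,0,-1.5,10,0,100,0,0,14,0,100,0,0,10,0,100,0,0,6,0,100,0,0,3,0,100,0,0,0,0,100,0,0,0,0,100,0,0,0,0]

```text
t: 23.07
tcp_pos: [465.4, 374.0, 34.0]
tcp_rot: [-0.0, 0.709, 0.706, 0.0]
force: [-1.2, -0.6, -0.3]
gripper_width: 1.001
```

Request:
servo_tool:
  plan: [50,0,0,0,0,50,0,0,0,0,50,0,0,0,0,50,0,0,0,0,50,0,0,0,0,50,0,0,0,0,50,0,0,0,0,50,0,0,0,0,50,0,0,0,0]
  squeeze: 25

```text
t: 23.82
tcp_pos: [465.3, 373.7, 33.8]
tcp_rot: [0.0, 0.709, 0.705, 0.0]
force: [-0.8, -0.6, 3.3]
gripper_width: 0.67
```

Request:
servo_tool:
  plan: [50,0,0,-5,0,50,0,0,-10,0,50,0,0,-20,0,50,0,0,-30,0,50,0,0,-30,0,50,0,0,-30,0,50,0,0,-20,0,50,0,0,-10,0,50,0,0,0,0]

```text
t: 24.57
tcp_pos: [466.1, 374.7, 191.4]
tcp_rot: [0.0, 0.709, 0.705, 0.002]
force: [-0.2, 1.3, -1.8]
gripper_width: 0.672
```

Run:
```python
from mos import *
a=cv2.imread('pics/top6.png');b=cv2.imread('pics/scene6.png')
cv2.imwrite('pics/m7.png',np.vstack([np.hstack([cv2.resize(i,(400,300),interpolation=2) for i in r]) for r in ((a[206:266,260:340],b[162:222,164:244]),(a[198:258,346:426],b[185:245,96:176]))]))
```

```text
(no output)
```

View pics/m7.png

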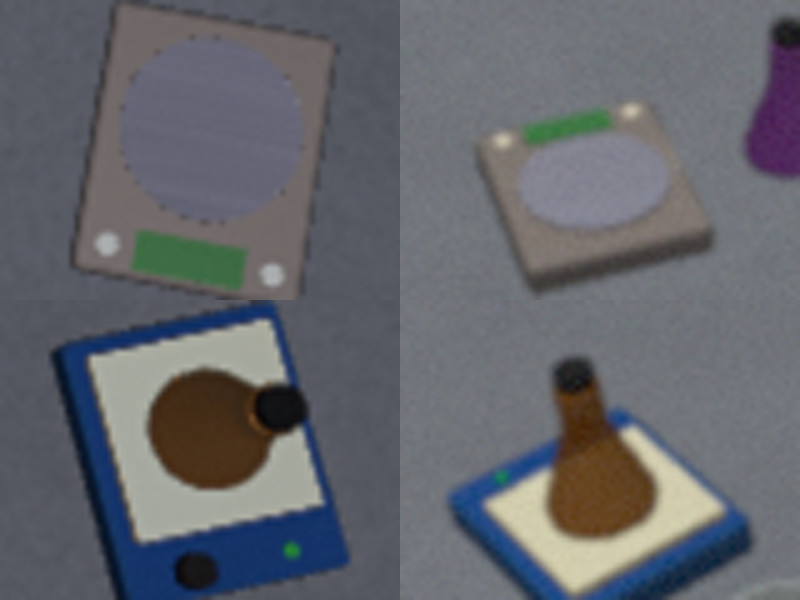

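The flask is upright and centred on the plate: base at crop (209,129), plate centre (206,131). The pan centre is confirmed at about (508.5,-129). Carrying the jar over.

Request:
servo_tool:
  plan: [50,-15,1,-2,0,50,-26,2,0,0,50,-32,3,0,0,50,-32,3,0,0,50,-32,3,0,0,50,-32,3,0,0,50,-32,3,0,0,50,-32,3,0,0,50,-32,3,0,0,50,-32,3,0,0,50,-32,2,0,0,50,-32,2,0,0]

```text
t: 25.57
tcp_pos: [493.2, 10.8, 189.2]
tcp_rot: [-0.001, 0.709, 0.706, -0.001]
force: [1.1, 0.3, -2.0]
gripper_width: 0.67
```

Request:
servo_tool:
  plan: [50,-32,2,0,0,50,-32,2,0,0,50,-32,2,0,0,50,-22,2,0,0,50,-12,1,0,0,50,-5,1,0,0,50,0,0,0,0,50,0,0,0,0]

```text
t: 26.23
tcp_pos: [503.7, -120.7, 190.3]
tcp_rot: [-0.001, 0.708, 0.706, 0.0]
force: [-0.2, 0.5, -1.3]
gripper_width: 0.667
```

Request:
servo_tool:
  plan: [50,-4,2.5,12,0,50,-4,2,24,0,50,0,0,30,0,50,0,0,30,0,50,0,0,20,0,50,0,0,10,0,50,0,0,5,0,50,0,0,0,0,50,0,0,0,0,50,0,0,0,0]

```text
t: 27.07
tcp_pos: [509.6, -130.5, 60.9]
tcp_rot: [0.001, 0.709, 0.706, 0.001]
force: [0.1, -0.3, -0.9]
gripper_width: 0.671
```

Request:
servo_tool:
  plan: [50,1,-1,6,0,50,0,0,4,0,50,0,0,2,0,50,0,0,1,0,50,0,0,0.5,0,50,0,0,0,0,50,0,0,0,0]

```text
t: 27.65
tcp_pos: [507.5, -129.5, 46.3]
tcp_rot: [0.0, 0.709, 0.705, 0.0]
force: [0.4, -0.2, -2.1]
gripper_width: 0.674
```

Request:
servo_tool:
  plan: [50,0,0,0.6,0,50,0,0,0.5,0,50,0,0,0,0,50,0,0,0,0]

```text
t: 27.98
tcp_pos: [507.6, -129.6, 45.8]
tcp_rot: [0.0, 0.709, 0.706, -0.0]
force: [-1.9, 0.2, 5.7]
gripper_width: 0.67
```

Contact. Releasing, then up and over to the vial at (639,144).

Request:
servo_tool:
  plan: [68,0,0,-0.4,0,71,0,0,0,0,76,0,0,0,0,90,0,0,0,0,100,0,0,0,0,100,0,0,0,0,100,0,0,0,0,100,0,0,0,0]

```text
t: 28.65
tcp_pos: [507.4, -129.5, 45.5]
tcp_rot: [-0.0, 0.709, 0.706, 0.0]
force: [0.2, 0.1, 0.4]
gripper_width: 0.999
```

Request:
servo_tool:
  plan: [100,0,0,-5,0,100,0,0,-10,0,100,0,0,-25,0,100,0,0,-30,0,100,0,0,-30,0,100,0,0,-30,0,100,0,0,-25,0,100,0,0,-10,0,100,0,0,0,0]

```text
t: 29.4
tcp_pos: [509.1, -129.8, 213.4]
tcp_rot: [0.002, 0.709, 0.705, 0.001]
force: [0.2, 0.4, -0.4]
gripper_width: 0.996
```

Request:
servo_tool:
  plan: [100,14,7,0,0,100,26,13,0,0,100,32,15,0,0,100,32,15,0,0,100,32,15,0,0,100,32,15,0,0,100,32,15,0,0,100,32,15,0,0,100,24,12,0,0,100,14,7,0,0,100,0,0,0,0,100,0,0,0,0]

```text
t: 30.4
tcp_pos: [636.5, 140.3, 208.5]
tcp_rot: [-0.001, 0.708, 0.706, -0.001]
force: [-0.4, 0.1, 0.9]
gripper_width: 0.997
```

Request:
servo_tool:
  plan: [100,2,1.5,12,0,100,2,1,26,0,100,0,0,32,0,100,0,0,30,0,100,0,0,20,0,100,0,0,12,0,100,0,0,6,0,100,0,0,0,0,100,0,0,0,0]

```text
t: 31.15
tcp_pos: [640.7, 143.6, 73.2]
tcp_rot: [0.0, 0.709, 0.705, 0.0]
force: [-0.1, 0.3, 0.2]
gripper_width: 1.0
```

Request:
servo_tool:
  plan: [100,0.5,-1,4,0,100,0,0,3,0,100,0,0,0,0,0,0,0,0,0,0,0,0,0,0,0,0,0,0,0,0,0,0,0,0,0,0,0,0,0,0,0,0,0,0,0,0,0,0,0,0,0,0,0,0,0,0,0,0,0]
  squeeze: 20

```text
t: 32.15
tcp_pos: [639.1, 144.4, 65.5]
tcp_rot: [0.0, 0.709, 0.706, 0.0]
force: [-0.0, 0.1, 0.8]
gripper_width: 0.343
```

Request:
servo_tool:
  plan: [0,0,0,0,0,0,0,0,0,0,0,0,0,0,0,0,0,0,0,0,0,0,0,0,0]

```text
t: 32.57
tcp_pos: [639.1, 144.4, 65.5]
tcp_rot: [-0.0, 0.709, 0.705, -0.0]
force: [0.0, -0.1, 0.7]
gripper_width: 0.35
```

Request:
servo_tool:
  plan: [0,0,0,-5,0,0,0,0,-10,0,0,0,0,-22,0,0,0,0,-30,0,0,0,0,-30,0,0,0,0,-25,0,0,0,0,-15,0,0,0,0,-8,0,0,0,0,0,0]

```text
t: 33.32
tcp_pos: [640.2, 144.9, 213.1]
tcp_rot: [0.001, 0.709, 0.705, 0.002]
force: [0.8, -0.2, -0.5]
gripper_width: 0.343
```

Request:
servo_tool:
  plan: [0,12,-9,0,0,0,20,-15,0,0,0,26,-20,0,0,0,26,-20,0,0,0,26,-20,0,0,0,26,-20,0,0,0,26,-20,0,0,0,26,-20,0,0,0,20,-16,0,0,0,13,-10,0,0,0,6,-5,0,0,0,0,0,0,0]

```text
t: 34.32
tcp_pos: [462.2, 373.8, 209.4]
tcp_rot: [-0.001, 0.707, 0.707, -0.001]
force: [-0.5, -0.0, -0.1]
gripper_width: 0.347
```

Request:
servo_tool:
  plan: [0,0,0,0,0,0,0,0,0,0]

```text
t: 34.48
tcp_pos: [466.1, 370.5, 209.8]
tcp_rot: [0.0, 0.709, 0.705, -0.001]
force: [0.0, -0.5, -0.4]
gripper_width: 0.346
```

Run:
```python
from h import *
t=robot.get_state()['tcp_pos'];print(t)
a=robot.capture('scene')[...,::-1];b=robot.capture('top')[...,::-1]
cv2.imwrite('pics/m8.png',np.vstack([np.hstack([cv2.resize(i,(400,300),interpolation=2) for i in r]) for r in((a[105:165,266:346],b[235:295,79:159]),(a[162:222,164:244],b[206:266,260:340]))]))
P=(t[0],t[1],t[2]-41.5);print(proj('scene',P),proj('top',P))
```

```text
[466.05118606 370.51089061 209.83174864]
(np.float64(309.3073671196327), np.float64(113.79205973910817)) (np.float64(96.48353227241057), np.float64(262.825548170863))
```

View pics/m8.png

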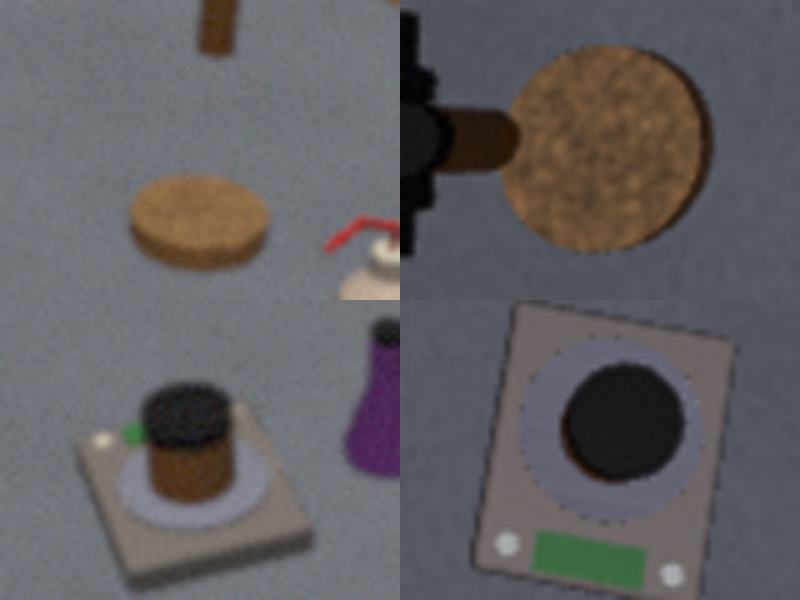

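The jar is upright on the pan. The vial's underside is where the TCP predicts, and the mat centre is (463,372). Lowering.

Request:
servo_tool:
  plan: [0,1,-1.5,12,0,0,0.5,-1.5,24,0,0,0,0,30,0,0,0,0,28,0,0,0,0,20,0,0,0,0,10,0,0,0,0,5,0,0,0,0,0,0,0,0,0,0,0,0,0,0,0,0]

```text
t: 35.42
tcp_pos: [462.9, 374.4, 82.8]
tcp_rot: [0.0, 0.709, 0.705, 0.001]
force: [0.2, 0.1, -0.2]
gripper_width: 0.344
```

Run:
```python
from h import *
print(at('top',(119.1,264.2),24),at('top',(304.8,230),94))
```

```text
[462.55253933 371.59254281  24.        ] [ 506.72832812 -127.69066313   94.        ]
```

Request:
servo_tool:
  plan: [0,-2,0,6,0,0,0,0,5,0,0,0,0,3,0,0,0,0,1.5,0,0,0,0,1,0,0,0,0,0.5,0,0,0,0,0,0,0,0,0,0,0]

```text
t: 36.08
tcp_pos: [462.2, 372.2, 65.5]
tcp_rot: [0.0, 0.709, 0.706, 0.0]
force: [-2.3, -1.5, 7.9]
gripper_width: 0.345
```

Contact. Release and retreat.

Request:
servo_tool:
  plan: [34,0,0,-0.4,0,38,0,0,0,0,45,0,0,0,0,60,0,0,0,0,100,0,0,0,0,100,0,0,0,0,100,0,0,0,0,100,0,0,0,0,100,0,0,0,0,100,0,0,0,0,100,0,0,0,0]

```text
t: 37.0
tcp_pos: [462.1, 371.7, 64.9]
tcp_rot: [0.0, 0.709, 0.706, 0.0]
force: [0.0, 0.3, 0.1]
gripper_width: 0.996
```

Request:
servo_tool:
  plan: [100,0,0,-5,0,100,0,0,-10,0,100,0,0,-25,0,100,0,0,-30,0,100,0,0,-30,0,100,0,0,-30,0,100,0,0,-25,0,100,0,0,-10,0,100,0,0,0,0]

```text
t: 37.75
tcp_pos: [463.3, 373.0, 233.2]
tcp_rot: [0.0, 0.709, 0.705, 0.003]
force: [-0.4, -0.1, -1.0]
gripper_width: 1.002
```

Request:
servo_tool:
  plan: [100,-15,0,0,0,100,-30,0,0,0,100,-30,0,0,0,100,-30,0,0,0,100,-30,0,0,0,100,-30,0,0,0,100,-15,0,0,0,100,0,0,0,0,100,0,0,0,0]

```text
t: 38.5
tcp_pos: [460.8, 190.9, 228.9]
tcp_rot: [-0.0, 0.709, 0.705, -0.001]
force: [-0.8, 1.5, 0.5]
gripper_width: 1.004
```

Run:
```python
from h import *
from mos import mos
for c in('scene','top'): cv2.imwrite(f'pics/{c}9.png',robot.capture(c)[...,::-1])
a=cv2.imread('pics/scene9.png');b=cv2.imread('pics/top9.png')
cv2.imwrite('pics/m9.png',np.vstack([np.hstack([cv2.resize(i,(400,300),interpolation=2) for i in r]) for r in((a,b),(a[105:165,266:346],b[235:295,79:159]))]))
for n in('rack','washbottle','beaker'):
    for c in('scene','top'):
        for r in robot.pinpoint(n,c)[:1]: print(n,c,np.round(r['uv'],1),np.round(at(c,r['uv'],0)))
```

```text
rack scene [283.2 232.7] [768.   1.   0.]
rack top [251.3 143.4] [781. -12.   0.]
washbottle scene [339.9 190.3] [723. 299.   0.]
washbottle top [202.5 193.9] [641. 140.   0.]
beaker scene [174.6 269.9] [ 701. -339.   -0.]
beaker top [363.9 156. ] [ 714. -338.    0.]
```

View pics/m9.png

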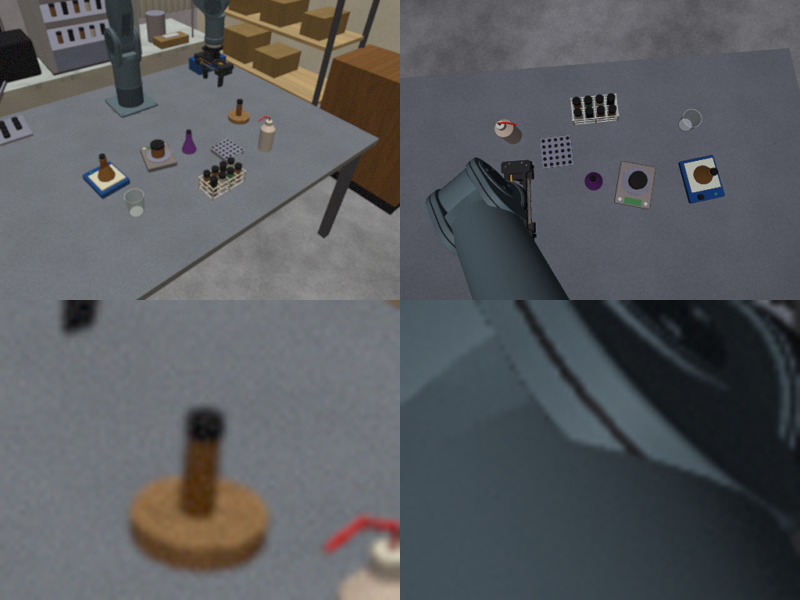

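All three stand upright, centred on their stations, and the bystanders are unmoved: the vial's foot is at crop (199,508), on the mat centred at about (200,513).

```bash
python3 -c "
from station import robot
print(robot.hand_in(), robot.get_state()['t'])"
```

```text
the job is handed in; nothing more can be done
the job is handed in; nothing more can be done
```

All three vessels are on their stations and the job is handed in, at about 39 s of the 128 s allowed. I parked the vial on the perforated stand, moved the flask from the balance to the stirrer and the jar from the mat to the balance, then took the vial from the stand to the mat. Each vessel was lowered until it just touched; the force readings then were under 10 N.

**Final pictures:**
- **Flask:** upright, about 2 mm from the plate centre.
- **Jar:** upright, about 2 mm from the pan centre.
- **Vial:** upright, within a few mm of the mat centre. I checked this only in the scene picture, because the arm hid the mat from the top camera.
- **Rack, wash bottle and beaker:** where they were, to within measuring error.

**Checks that disagreed:**
- The scene camera reads about 3–5 mm off the top camera. I used the top camera, which matched the arm's own position when the flask was in the gripper.
- The flask neck measured about 24 mm in the grip instead of 27 mm, but it was held firmly and straight.
- In the last check the top-camera network placed the wash bottle on the stand. That was a false report: the pictures and the scene camera show the bottle unmoved.

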